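# Vent the press and take out its filter cover

### The job

Vent the membrane press by turning its red knob clockwise all the way to its stop, without disturbing the black knobs either side. Then turn both orange turn buttons fully aside (their inner ends swing up the slope), free the white cover panel without forcing it - its lower edge is tucked under a metal lip, so raise the upper edge first and then draw it up the slope - and lay it gently, handle up, flat in the middle of the grey pad. Let go, and leave the tape roll, jar and clamp where they are.

Things in the scene. Friction and masses are not known exactly. Their poses are not given: they have to be found in the camera images.
- console: Fixed filter housing with a blue sloping face, 280 x 340 mm. Origin: centre of its underside on the bench; x towards its high side, y left, z up. The face rises at 25 degrees towards +x (it looks up and back towards the robot), so its outward normal leans 25 degrees from vertical towards -x. The blue surface is 8 mm above the recess floor; recess 124 mm along the slope x 164 mm.
- panel: White cover, 120 (x) x 160 (y) x 6 mm, about 0.32 kg, in the recess. Origin: centre of underside; x up-slope, y left, z out of the face. Dark flat-sided bar handle: 12 mm thick along x, 80 long along y, 6 to 36 mm above the underside, 25 mm up-slope of the origin. Once freed its upper edge rises up to 12 degrees about the tucked lower edge (4 clear the recess wall); 14 mm up-slope leaves the lip.
- panel_grip (a point): Centre of the top of the panel's bar handle, 36 mm above the panel's underside; axes as the panel's.
- left_button (a joint): Left (+y) orange turn button, rad. 0: pointing inward over the panel's edge, holding it. Grows counter-clockwise seen from outside the face as its inner end swings up the slope; stop at 1.6, clear of the panel from 1.3. Friction 0.04 N m; stays where left. Starts at 0 to 0.25.
- left_wing (a point): On the left button's pivot axis at the top of its upright wing, 30 mm above the blue face. Wing (to pinch or push): 8 mm thick, 7 to 30 mm above the face, along this frame's y from +12 to -24 mm. z: the axis, out of the face; x points up-slope at joint 0; turns with the button. Foot plate below: 14 mm wide, 30 mm inward, 14 mm over the panel.
- right_button (a joint): Right (-y side) orange turn button: as the left one, mirrored; grows clockwise seen from outside the face as its inner end swings up the slope; stop at 1.6. Starts between 0 and 0.25.
- right_wing (a point): As left_wing for the right button, mirrored: the wing runs from 12 mm at -y to 24 mm at +y of this frame.
- vent (a joint): Red vent knob: angle, rad, grows clockwise seen from outside the face, stop at 1.9 (vented above 1.7); starts between 0 and 0.3. Friction about 0.04 N m. It stands in one of three places in the row of knobs above the panel, 75 mm apart.
- vent_grip (a point): On the red knob's axis, 37 mm above the blue face; turns with the knob. z: the axis, out of the face. Grip bar: 14 mm thick along y, 38 mm long along x, 14 to 44 mm above the face, over a disc of 20 mm radius and a fixed collar of 32 mm radius. At joint 0 the bar runs up and down the slope.
- knob_a (a joint): A black neighbour knob, same shape as the red: leave alone (rad).
- knob_b (a joint): The other black neighbour knob: leave alone (rad).
- knob_a_grip (a point): On the axis of the black knob a, 37 mm above the blue face; axes as vent_grip.
- knob_b_grip (a point): On the axis of the black knob b, 37 mm above the blue face; axes as vent_grip.
- pad: Grey felt-faced pad fixed on the bench, 200 (x) x 240 (y) x 4 mm. Origin: centre of its underside, so its top is 4 mm above the origin.
- tape: Loose roll of masking tape lying flat, 90 mm diameter, 38 mm tall; origin at centre of its underside. Leave alone.
- hardener: Loose white jar, 54 mm diameter, 75 mm tall; origin at centre of its underside. Leave alone.
- clamp: Loose steel spring clamp lying flat, about 135 x 50 x 22 mm; origin at its underside near its middle. Leave alone.
- knob_a_end (a point): End of black knob a's bar, 18 mm from its axis, 37 mm above the blue face.
- knob_b_end (a point): End of black knob b's bar, 18 mm from its axis, 37 mm above the blue face.
- lip (a point): Middle of the free edge, underside, of the aluminium lip along the recess's low side: 8.5 mm above the recess floor. The lip is 5 mm thick and overhangs the panel's lower edge by about 12 mm, with 2.5 mm of free height over the panel. Its z axis is vertical, as the console's.
Mind the look-alikes: they are no part of the job. Leave any turquoise or yellow look-alike of the panel alone.

How it is judged (in metres and radians):
On the way, in this order (a step that is already met when the one before it is completed fails the run):
1. the red vent knob is turned clockwise to its stop (value of joint vent above 1.7 rad), for 0.2 s.
2. both turn buttons are aside (value of joint vent above 1.7 rad and value of joint each of left_button, right_button above 1.3 rad), for 0.2 s.
3. the panel is out of its recess, carried clear of the housing (distance of panel from where it was at the start of the episode above 0.06 m and contact force between panel and console below 0.1 N and contact force between panel and the fingers above 0.5 N), for 0.1 s.
At the end, for the whole second after the job is handed in: Red knob past 1.7 rad, both turn buttons past 1.3 rad, the panel lying flat (within 0.08 rad), handle up, at rest on the pad with its centre within 50 mm of the pad's centre (all of step 2 and horizontal distance between panel and pad below 0.05 m and z of panel in the frame of pad between 0 and 0.009 m and angle between panel's own z axis and vertical below 0.08 rad and linear speed of panel below 0.02 m/s and contact force between panel and pad above 0.5 N); the robot touches nothing.
It fails at once if a black neighbour knob is turned (the end of its bar moves more than 3.5 mm, about 0.2 rad) (distance of any of knob_a_end, knob_b_end from where it was at the start of the episode above 0.0035 m).
It fails at once if the panel is forced against the housing or its buttons (over 60 N) (contact force between panel and console above 60 N).
It fails at once if the panel is banged down on the pad (over 80 N) (contact force between panel and pad above 80 N).
It fails at once if the tape, jar or clamp is moved by more than 20 mm (distance of any of tape, hardener, clamp from where it was at the start of the episode above 0.02 m).
It also fails if it takes over 72 s, if anything falls off the work surface, if the arm or the gripper's body presses on something with over 40 N, if the wrist force passes 120 N, or if a joint passes its speed limit or range.

### The arm

A 7-joint arm with a two-finger parallel gripper is mounted at the origin on the work surface. World frame = base frame: x ahead of the robot, y to its left, z up, the work surface at z = 0. Lengths are in m, angles in degrees, forces in N, time in s.
With the tool pointing down it reaches from about 0.375 to 0.925 m from the base axis. Payload 3.1 kg.
Tool frame: the origin (TCP) lies at the very end of the fingers, on their centre line; the grasp point (between the pads) lies 19 mm behind it; z points along the fingers, y is the line along which they close (so a half turn about z gives the same grasp; the last joint's range is limited). The gripper opens to 85 mm and grips with 20 to 120 N. Pads are 22 mm wide; open, the fingers measure 114 mm over their backs; the gripper's body (76 mm by 85 mm) begins 54 mm behind the grasp point. The pads swing forward as they close: fully open they stand 13 mm farther back than shut.
Start: joints at [61.433, 21.939, 2.515, 91.553, -1.026, 66.532, -2.859], TCP at [0.254, -0.598, 0.231] pointing down, gripper open.
Joint ranges: [-149.38, 149.38], [-23.57, 123.04], [-84.95, 90], [0, 143.3], [-89.99, 269.99], [3.08, 112.72], [-163.45, 163.45]. Speed limits (degrees/s): [159.86, 159.86, 180, 180, 180, 180, 180].

### API

Orientations are given as a 3x3 rotation matrix whose columns are the frame's x, y, z axes.
In Python, from bench import sensors, viewer, ctrl gives the robot as it stands. The module is installed in compiled form; this text tells all that it offers.
- The arm moves only by the tool servo_tool, never from a script. Its argument "rows" is a list that holds one entry, the list of rows, each a list of 7 numbers: the shift along the world's x, y, z in mm, then the turn, a rotation vector about the world's x, y, z in rad, then the opening, from 0 (shut) to 1 (fully open). A call has 1 to 20 rows; each row is the pose to reach, as a shift and turn from the pose commanded when the call began; what a row does not reach only later rows make up. A row lasts 1/12 s, in which the tool goes at most 41.7 mm and 7.16 degrees, less where a joint would pass 70% of its speed; a pose out of reach is approached as far as the arm can. A call with a gripper value outside its range is refused whole. The fingers move at their own pace and stop on an object; "grip_force" is the grip in N (left out, the last holds). Time passes only in rows, so rows that repeat a pose let the fingers close. It gives the time, the measured TCP pose, the force, the opening and the grip force at its end, in the units of the state.
- sensors.get_obs(): the state, without advancing time (a new reading comes with each control period).
- viewer.grab_frame(name): name is "scene" or "top" or "wrist"; returns a dict with "img" (400x640x3 uint8, blue, green, red), "K" (3x3 intrinsics, pixels), "T" (4x4, takes a point from camera to world coordinates). Camera axes: x right, y down, z forward; pixel columns grow to the right and rows downward; lengths in m; the calibration is good to about 2 mm. A picture is of the moment at which its call begins. There is no depth.
- ctrl.sign_off(): hands the job in; it is judged then, once.
The state is a dict: "time_s": time; "joint_pos": joint angles; "joint_velocities": joint speeds; "joint_efforts": joint torques, N m; "tool_pos": TCP position; "ee_rot": TCP orientation; "ft_force": force on the tool from outside, world axes, zero at the start; "ft_torque": the same for the moment, N m; "opening": opening from 0.0 (shut) to 1.0 (fully open); "grip_force": force on a finger pad.
Only numpy, scipy, OpenCV 4.12 (cv2) and the standard library are available. Lean on these libraries where they do the work, as an engineer would, in place of code of your own. Each camera call takes 0.05 s, during which the arm holds its last target. There are 200 camera calls.

## Working session

There is one attempt and no reset: what is moved stays moved. The work goes in short steps, Python scripts to look and compute and a tool call to move; the robot and the scene stay as the last step left them, time stands still between calls to the robot, and variables do not carry over. Pictures are saved under pics/ and viewed, at most 13 in all, crops included, and the job is handed in when it is done.

Besides the shell and the picture viewer there is one more tool, called after ">>>" by a JSON object that holds its "name" and its "arguments", one argument or row to a line. servo_tool: Moves the arm, as the interface text tells. Its arguments: {"type":"object","properties":{"rows":{"type":"array"},"grip_force":{"type":"number"}},"required":["rows"]}

```bash
mkdir -p pics; python3 - <<'E'
from bench import sensors, viewer
import cv2,pickle
d={}
for n in("scene","top","wrist"):
    f=viewer.grab_frame(n); d[n]=f; cv2.imwrite(f"pics/{n}0.png",f["img"])
    print(n,f["K"].round(1).tolist(),f["T"].round(4).tolist())
pickle.dump(d,open("f0.pkl","wb"))
print(sensors.get_obs())
E
```

```text
scene [[491.7, 0.0, 329.2], [0.0, 491.7, 206.3], [0.0, 0.0, 1.0]] [[-0.5547, 0.5059, -0.6606, 1.4339], [0.8318, 0.3543, -0.4273, 0.7008], [0.0179, -0.7865, -0.6173, 0.9999], [0.0, 0.0, 0.0, 1.0]]
top [[420.8, 0.0, 317.7], [0.0, 420.8, 202.8], [0.0, 0.0, 1.0]] [[0.0238, -0.9946, 0.1009, 0.3747], [-0.9997, -0.0234, 0.0043, 0.1153], [-0.0019, -0.101, -0.9949, 1.5452], [0.0, 0.0, 0.0, 1.0]]
wrist [[299.0, 0.0, 316.4], [0.0, 299.0, 198.6], [0.0, 0.0, 1.0]] [[0.391, -0.8703, -0.2995, 0.3305], [-0.9204, -0.3709, -0.124, -0.5657], [-0.0031, 0.3241, -0.946, 0.3722], [0.0, 0.0, 0.0, 1.0]]
{'time_s': 0.15, 'joint_pos': array([61.43142507, 21.98235919,  2.51190192, 91.62920161, -1.0259745 ,
       66.53072325, -2.85981337]), 'joint_velocities': array([ 0.05400002, -0.17364524,  0.00278565, -0.32409469, -0.03291171,
       -0.0092589 ,  0.1597949 ]), 'joint_efforts': array([ 2.38963607e-03, -4.34055555e+01,  1.02729913e+00, -2.49976945e+01,
        1.08526516e-02,  7.30380925e-03, -1.74144645e-05]), 'tool_pos': array([ 0.25332569, -0.59779583,  0.23015618]), 'ee_rot': array([[ 9.20718377e-01,  3.90226662e-01, -9.07287285e-04],
       [ 3.90227704e-01, -9.20716455e-01,  1.88389457e-03],
       [-1.00208441e-04, -2.08858499e-03, -9.99997814e-01]]), 'ft_force': array([-0.30398227,  0.36236071, -0.32123199]), 'ft_torque': array([ 0.01455236, -0.0410692 ,  0.00972861]), 'grip_force': 0.0, 'opening': 1.003008193728323}
```

View pics/scene0.png

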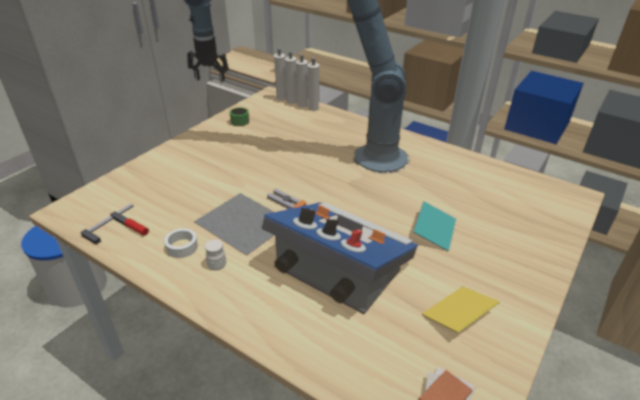

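View pics/top0.png

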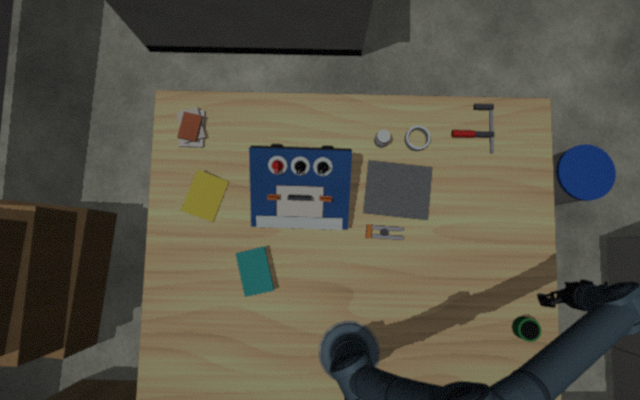

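The top view shows the console around (300,187) with the red knob at (278,165) and black knobs at (300,167) and (323,167). The buttons are at (273,198) and (327,199), and the white panel with its handle is at (300,198). The pad is at (398,190), the clamp at (385,232), the tape at (418,138) and the jar at (384,137). The yellow (205,195) and turquoise (255,271) plates are look-alikes, so the white panel in the recess is the one meant.

```bash
python3 - <<'E'
import cv2,pickle
d=pickle.load(open("f0.pkl","rb"))
c=d["top"]["img"][138:243,240:440]
cv2.imwrite("pics/topc.png",cv2.resize(c,None,fx=4,fy=4,interpolation=cv2.INTER_CUBIC))
E
```

```text
(no output)
```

View pics/topc.png

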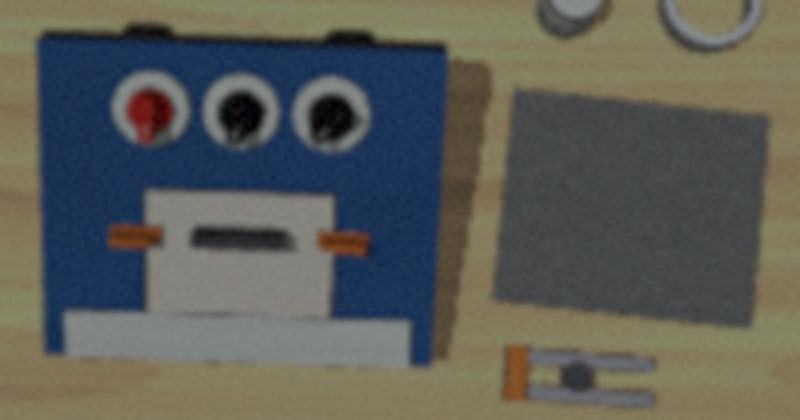

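```bash
cat > h.py <<'E'
import numpy as np,pickle,cv2
from scipy.optimize import least_squares
from scipy.spatial.transform import Rotation as R
S=np.deg2rad(25)
def proj(f,P):
    T=f["T"];P=np.atleast_2d(P);c=(P-T[:3,3])@T[:3,:3]
    return (c@f["K"].T)[:,:2]/c[:,2:]
def ray(f,uv,z):
    T=f["T"];d=T[:3,:3]@np.linalg.solve(f["K"],[*uv,1]);o=T[:3,3]
    return o+d*(z-o[2])/d[2]
def face(x,y,z,yaw): # face frame: x up-slope, y left, z out; origin=face centre
    return R.from_euler('z',yaw)*R.from_euler('y',-S),np.array([x,y,z])
E
python3 - <<'E'
from h import *
d=pickle.load(open("f0.pkl","rb"));f=d["top"]
uv=np.array([[250,147],[351.5,149.5],[348,229.2],[251.75,226.25]])
for L in(.28,.28/np.cos(S)):
    loc=np.array([[L/2,.17,0],[L/2,-.17,0],[-L/2,-.17,0],[-L/2,.17,0]])
    r=least_squares(lambda p:(proj(f,face(*p)[0].apply(loc)+p[:3])-uv).ravel(),[.65,.15,.1,0])
    print(L,r.x.round(4),r.cost,r.fun.round(1))
    Rf,o=face(*r.x);n=Rf.apply([0,0,1])
    for nm,u,v,h in[("red",149,108,.04),("blk",240,112,.04),("blk2",331,116,.04),("lb",134,237,.03),("rb",344,243,.03),("hand",242,238,.028)]:
        u=240+u/4;v=138+v/4;T=f["T"];dd=T[:3,:3]@np.linalg.solve(f["K"],[u,v,1]);c=T[:3,3]
        P=c+dd*((o+n*h-c)@n)/(dd@n);print(nm,P.round(3),Rf.inv().apply(P-o).round(3))
for nm,uv in dict(pad=[(514,90),(768,117),(750,327),(494,300)]).items():
    P=np.array([ray(f,(240+u/4,138+v/4),.004) for u,v in uv]);print(nm,P.round(3),P.mean(0).round(4))
for nm,u,v,z in[("clamp",580,375,.02),("jar",572,10,.07),("tape",710,0,.03)]:print(nm,ray(f,(240+u/4,138+v/4),z).round(3))
E
```

```text
0.28 [ 0.5642  0.1821  0.1213 -0.004 ] 1.092768650027808 [-0.7  0.4  0.7  0.6  0.1 -0.7 -0.1 -0.4]
red [0.632 0.256 0.197] [0.093 0.074 0.04 ]
blk [0.63  0.182 0.196] [ 0.092 -0.     0.04 ]
blk2 [0.629 0.108 0.196] [ 0.09  -0.074  0.04 ]
lb [0.533 0.27  0.139] [-0.021  0.088  0.03 ]
rb [0.532 0.094 0.139] [-0.022 -0.088  0.03 ]
hand [0.534 0.18  0.138] [-0.02  -0.002  0.028]
0.3089458173094977 [ 0.5713  0.1848  0.0623 -0.0042] 11.65998610525881 [ 1.3 -1.8 -1.2 -1.6 -1.9  1.7  1.8  2. ]
red [0.643 0.262 0.14 ] [0.097 0.077 0.04 ]
blk [0.641 0.184 0.139] [ 0.096 -0.     0.04 ]
blk2 [0.64  0.107 0.138] [ 0.095 -0.077  0.04 ]
lb [0.539 0.277 0.08 ] [-0.022  0.092  0.03 ]
rb [0.538 0.093 0.08 ] [-0.022 -0.092  0.03 ]
hand [0.541 0.182 0.079] [-0.021 -0.003  0.028]
pad [[ 0.693 -0.063  0.004]
 [ 0.674 -0.299  0.004]
 [ 0.478 -0.282  0.004]
 [ 0.497 -0.047  0.004]] [ 0.5856 -0.1727  0.004 ]
clamp [ 0.43  -0.124  0.02 ]
jar [ 0.754 -0.106  0.07 ]
tape [ 0.776 -0.239  0.03 ]
```

```bash
cat >> h.py <<'E'
def tool(th,tilt=S): # tool R: fingers into the face, tool x up-slope, then turned th (ccw from outside)
    c,s=np.cos(tilt),np.sin(tilt)
    B=np.array([[c,0,s],[0,-1,0],[s,0,-c]])
    n=np.array([-s,0,c]);return R.from_rotvec(n*th).as_matrix()@B
def rv(A,B): return R.from_matrix(B@A.T).as_rotvec()
E
python3 - <<'E'
from h import *
from bench import sensors
o=sensors.get_obs();print(rv(o["ee_rot"],tool(0)).round(3))
E
```

```text
[ 0.085 -0.431 -0.395]
```

>>> {"name": "servo_tool", "arguments": {
  "rows": [
    [[20, 40, 60, 0, 0, 0, 1], [60, 200, 90, 0.02, -0.08, -0.08, 1], [250, 780, 60, 0.085, -0.431, -0.395, 1], [250, 780, 60, 0.085, -0.431, -0.395, 1], [250, 780, 60, 0.085, -0.431, -0.395, 1], [250, 780, 60, 0.085, -0.431, -0.395, 1], [250, 780, 60, 0.085, -0.431, -0.395, 1], [250, 780, 60, 0.085, -0.431, -0.395, 1], [250, 780, 60, 0.085, -0.431, -0.395, 1], [250, 780, 60, 0.085, -0.431, -0.395, 1], [250, 780, 60, 0.085, -0.431, -0.395, 1], [250, 780, 60, 0.085, -0.431, -0.395, 1], [250, 780, 60, 0.085, -0.431, -0.395, 1], [250, 780, 60, 0.085, -0.431, -0.395, 1], [250, 780, 60, 0.085, -0.431, -0.395, 1], [250, 780, 60, 0.085, -0.431, -0.395, 1], [250, 780, 60, 0.085, -0.431, -0.395, 1], [250, 780, 60, 0.085, -0.431, -0.395, 1], [250, 780, 60, 0.085, -0.431, -0.395, 1], [250, 780, 60, 0.085, -0.431, -0.395, 1]]
  ]
}}

```text
time_s: 1.82
tool_pos: [0.5017, 0.1794, 0.2909]
ee_rot: [[0.906, 0.0, 0.423], [0.001, -1.0, -0.003], [0.423, 0.003, -0.906]]
ft_force: [0.8, -0.6, -1.0]
opening: 1.003
grip_force: 0.0
```

```bash
python3 - <<'E'
from bench import sensors, viewer
import cv2,pickle
f=viewer.grab_frame("wrist");pickle.dump(f,open("f1.pkl","wb"))
cv2.imwrite("pics/w1.png",f["img"])
i=f["img"];print(sensors.get_obs()["tool_pos"],f["T"].round(3).tolist())
E
```

```text
[0.50132359 0.1968139  0.29163152] [[0.001, -0.994, 0.106, 0.517], [-1.0, -0.001, -0.002, 0.18], [0.002, -0.106, -0.994, 0.455], [0.0, 0.0, 0.0, 1.0]]
```

View pics/w1.png

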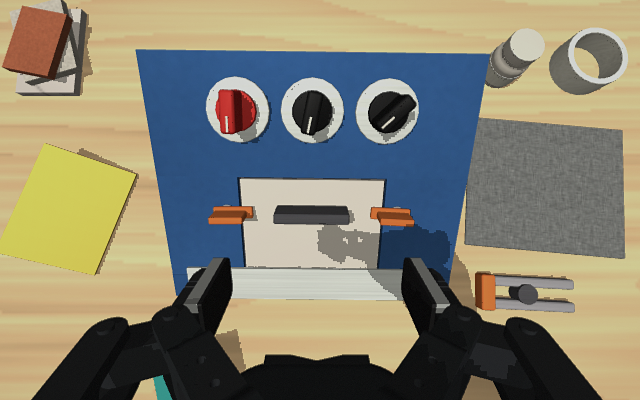

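The wrist view shows the red knob at (235,110) with black neighbours at (312,111) and (388,110). The left button is at (230,214), the right at (392,215), the handle at (311,214) and the lip edge at y≈268. Only the left knob is red, so it is the vent; I'll confirm that in a settled, enlarged crop.

```bash
python3 - <<'E'
from bench import sensors, viewer
import cv2,pickle
f=viewer.grab_frame("wrist");pickle.dump(f,open("f2.pkl","wb"))
cv2.imwrite("pics/w2.png",cv2.resize(f["img"][45:245,190:456],None,fx=3,fy=3,interpolation=cv2.INTER_CUBIC))
print(sensors.get_obs()["tool_pos"],f["T"].round(4).tolist())
E
```

```text
[0.50107457 0.19188574 0.29157311] [[0.0257, -0.9936, 0.1096, 0.5164], [-0.9997, -0.0254, 0.0035, 0.1969], [-0.0007, -0.1097, -0.994, 0.4558], [0.0, 0.0, 0.0, 1.0]]
```

View pics/w2.png

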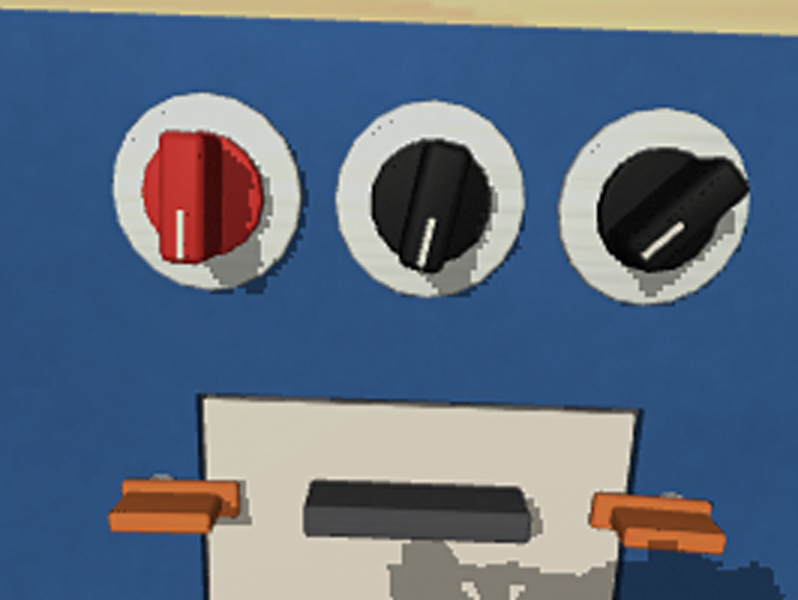

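```bash
python3 - <<'E'
from h import *
d=pickle.load(open("f0.pkl","rb"));f=d["top"];w=pickle.load(open("f2.pkl","rb"));s=d["scene"]
def mask(i):
    h=cv2.cvtColor(i,cv2.COLOR_BGR2HSV);m=cv2.inRange(h,(100,100,40),(125,255,255))
    n,l,st,_=cv2.connectedComponentsWithStats(m);return l==1+np.argmax(st[1:,4])
m=mask(w["img"]);y,x=np.nonzero(m);q=lambda k:[x[k],y[k]]
TL,TR=q(np.argmin(x+y)),q(np.argmax(x-1.0*y))
ms=cv2.inRange(cv2.cvtColor(s["img"],cv2.COLOR_BGR2HSV),(100,100,40),(125,255,255));ms[:190]=0;ms[300:]=0;ms[:,:240]=0;ms[:,440:]=0
ys,xs=np.nonzero(ms);SL=[xs.min(),ys[xs==xs.min()].mean()];SR=[xs.max(),ys[xs==xs.max()].mean()]
print("w",TL,TR,"scene",SL,SR)
c=lambda u,v:((u+.5)/3-.5+190,(v+.5)/3-.5+45)
tuv=np.array([[250,147],[351.5,149.5],[348,229.2],[251.75,226.25]])
C=np.array([[.14,.17,0],[.14,-.17,0],[-.14,-.17,0],[-.14,.17,0]])
wuv=np.array([TL,TR,c(203,395),c(640,410),c(207,191),c(430,199),c(654,206)])
def res(p):
    Rf,o=face(*p[:4])
    W=np.vstack([C[:2],[[p[4],.082,0],[p[4],-.082,0]],[[p[5],a,p[6]] for a in(.075,0,-.075)]])
    return np.r_[(proj(f,Rf.apply(C)+o)-tuv).ravel(),(proj(w,Rf.apply(W)+o)-wuv).ravel(),(p[6]-.008)*300]
r=least_squares(res,[.564,.182,.121,0,.014,.09,.008],loss="soft_l1")
p=r.x;print(p.round(4),res(p).round(1));Rf,o=face(*p[:4]);n=Rf.apply([0,0,1])
print("scene pred",proj(s,Rf.apply(C)+o).round(1).tolist())
np.save("face.npy",p)
def pt(u,v,h):
    T=w["T"];dd=T[:3,:3]@np.linalg.solve(w["K"],[*c(u,v),1]);k=T[:3,3]
    P=k+dd*((o+n*h-k)@n)/(dd@n);return P,Rf.inv().apply(P-o)
for nm,u,v,h in[("red",182,197,.044),("redtop",182,131,.044),("redbot",183,262,.044),("lwo",110,520,.03),("lwi",213,520,.03),("lpiv",144,520,.03),("rwi",612,522,.03),("rwo",725,541,.03),("rpiv",687,534,.03),("hand",418,524,.028),("hl",306,520,.028),("hr",530,528,.028)]:
    P,l=pt(u,v,h);print(nm,P.round(4),l.round(4))
E
```

```text
w [np.int64(160), np.int64(48)] [np.int64(512), np.int64(59)] scene [np.int64(266), np.float64(215.5)] [np.int64(415), np.float64(245.0)]
[ 0.5619  0.1839  0.1239 -0.0073  0.014   0.0865  0.0071] [-1.2  0.7  0.3  1.3 -0.5  0.1 -0.9  0.   0.8 -0.2 -0.7 -0.4 -1.6  0.2
  1.1 -0.   0.   0.2  0.2 -0.1  0.3 -0.1 -0.3]
scene pred [[375.9, 267.8], [263.5, 214.4], [318.8, 202.0], [417.7, 244.8]]
red [0.622  0.2586 0.2002] [0.0862 0.0752 0.044 ]
redtop [0.6387 0.2577 0.208 ] [0.1046 0.0744 0.044 ]
redbot [0.6049 0.2592 0.1922] [0.0673 0.0756 0.044 ]
lwo [0.5282 0.2923 0.1409] [-0.0241  0.1082  0.03  ]
lwi [0.5291 0.256  0.1414] [-0.0228  0.0719  0.03  ]
lpiv [0.5285 0.2803 0.141 ] [-0.0237  0.0962  0.03  ]
rwi [0.5319 0.1168 0.1432] [-0.0186 -0.0672  0.03  ]
rwo [0.5264 0.0767 0.1408] [-0.0244 -0.1074  0.03  ]
rpiv [0.5284 0.0903 0.1417] [-0.0222 -0.0938  0.03  ]
hand [0.5296 0.1842 0.1397] [-0.0226  0.0001  0.028 ]
hl [0.53   0.2236 0.1397] [-0.0225  0.0395  0.028 ]
hr [0.5292 0.1448 0.1396] [-0.0227 -0.0393  0.028 ]
```

```bash
cat >> h.py <<'E'
p=np.load("face.npy");Rf,o=face(*p[:4]);n=Rf.apply([0,0,1])
def W(x,y,z): return Rf.apply([x,y,z])+o
def FT(th): # tool R aligned to the fitted face
    return R.from_rotvec(n*th).as_matrix()@Rf.as_matrix()@np.diag([1,-1,-1.])
E
cat > st.py <<'E'
from h import *
from bench import sensors
o_=sensors.get_obs();A=o_["ee_rot"];t=o_["tool_pos"]
print("t",o_["time_s"],"tcp",t.round(4),"q",o_["joint_pos"].round(1),"F",o_["ft_force"].round(1),"face xyz",Rf.inv().apply(t-o).round(4),"open",round(o_["opening"],3))
B=A.T@Rf.as_matrix()
E
python3 - <<'E'
from st import *
print("n",n.round(3),"ups",Rf.apply([1,0,0]).round(3))
print("knob above",((W(.0863,.0752,.07)-t)*1e3).round(1),"at",((W(.0863,.0752,.020)-t)*1e3).round(1))
for th in(-.04,-.04+np.pi,-.04-np.pi/2):print(th,rv(A,FT(th)).round(3))
print("lw",((W(-.0235,.095,.009)-W(.0863,.0752,.02))*1e3).round(1))
E
```

```text
t 1.9167 tcp [0.5011 0.1919 0.2916] q [  54.6  -16.9  -74.8  117.7  -10.4   43.3 -105.7] F [-0.6  0.5  1. ] face xyz [0.0157 0.0076 0.1777] open 0.999
n [-0.423  0.003  0.906] ups [ 0.906 -0.007  0.423]
knob above [110.   66.8 -67.8] at [ 131.2   66.7 -113.1]
-0.04 [ 0.018  0.002 -0.065]
3.101592653589793 [-1.302 -0.008  2.785]
-1.6107963267948966 [ 0.686  0.005 -1.487]
lw [-94.7  20.5 -56.4]
```

>>> {"name": "servo_tool", "arguments": {
  "rows": [
    [[30, 20, -10, 0.018, 0.002, -0.065, 0.45], [70, 40, -30, 0.018, 0.002, -0.065, 0.45], [110, 66, -68, 0.018, 0.002, -0.065, 0.45], [110, 66, -68, 0.018, 0.002, -0.065, 0.45], [110, 66, -68, 0.018, 0.002, -0.065, 0.45], [110, 66, -68, 0.018, 0.002, -0.065, 0.45], [110, 66, -68, 0.018, 0.002, -0.065, 0.45]]
  ]
}}

```text
time_s: 2.5
tool_pos: [0.5249, 0.1998, 0.2786]
ee_rot: [[0.899, -0.057, 0.435], [-0.063, -0.998, 0.001], [0.434, -0.028, -0.901]]
ft_force: [0.6, -1.1, 1.1]
opening: 0.445
grip_force: 0.0
```

```bash
python3 - <<'E'
from st import *
print("d",((W(.0863,.0752,.020)-t)*1e3).round(1))
for th in(-.04,-.04+np.pi,-.04-np.pi/2):print(th,rv(A,FT(th)).round(3))
E
```

```text
t 2.5 tcp [0.5249 0.1998 0.2786] q [  69.5  -23.6  -85.   116.2  -22.2   42.5 -100.5] F [ 0.6 -1.1  1.1] face xyz [0.0317 0.0157 0.1559] open 0.445
d [ 107.4   58.8 -100.1]
-0.04 [-0.01   0.013  0.013]
3.101592653589793 [ 1.339 -0.004 -2.823]
-1.6107963267948966 [ 0.664  0.009 -1.406]
```

```bash
python3 - <<'E'
from st import *
d=np.array([[.9207,.3902,0],[.3902,-.9207,0],[0,0,-1.]])
print(rv(A,d).round(3))
E
```

```text
t 2.5 tcp [0.5249 0.1998 0.2786] q [  69.5  -23.6  -85.   116.2  -22.2   42.5 -100.5] F [ 0.6 -1.1  1.1] face xyz [0.0317 0.0157 0.1559] open 0.445
[-0.105  0.441  0.456]
```

>>> {"name": "servo_tool", "arguments": {
  "rows": [
    [[-20, 0, 40, 0, 0, 0, 1], [-50, -40, 50, -0.02, 0.05, 0.05, 1], [-271, -798, 20, -0.105, 0.441, 0.456, 1], [-271, -798, 20, -0.105, 0.441, 0.456, 1], [-271, -798, 20, -0.105, 0.441, 0.456, 1], [-271, -798, 20, -0.105, 0.441, 0.456, 1], [-271, -798, 20, -0.105, 0.441, 0.456, 1], [-271, -798, 20, -0.105, 0.441, 0.456, 1], [-271, -798, 20, -0.105, 0.441, 0.456, 1], [-271, -798, 20, -0.105, 0.441, 0.456, 1], [-271, -798, 20, -0.105, 0.441, 0.456, 1], [-271, -798, 20, -0.105, 0.441, 0.456, 1], [-271, -798, 20, -0.105, 0.441, 0.456, 1], [-271, -798, 20, -0.105, 0.441, 0.456, 1], [-271, -798, 20, -0.105, 0.441, 0.456, 1], [-271, -798, 20, -0.105, 0.441, 0.456, 1], [-271, -798, 20, -0.105, 0.441, 0.456, 1], [-271, -798, 20, -0.105, 0.441, 0.456, 1], [-271, -798, 20, -0.105, 0.441, 0.456, 1], [-271, -798, 20, -0.105, 0.441, 0.456, 1]]
  ]
}}

```text
time_s: 4.17
tool_pos: [0.2707, -0.5512, 0.3005]
ee_rot: [[0.921, 0.391, 0.001], [0.391, -0.921, 0.001], [0.002, -0.0, -1.0]]
ft_force: [0.2, -0.0, 0.8]
opening: 0.999
grip_force: 0.0
```

```bash
python3 - <<'E'
from st import *
print(A.round(3))
E
```

```text
t 4.1667 tcp [ 0.2707 -0.5512  0.3005] q [ 74.5  16.3 -17.6  91.3   5.   73.2 -10.9] F [ 0.2 -0.   0.8] face xyz [-0.1844 -0.7371  0.2809] open 0.999
[[ 0.921  0.391  0.001]
 [ 0.391 -0.921  0.001]
 [ 0.002 -0.    -1.   ]]
```

```bash
python3 - <<'E'
from st import *
for k in range(1,21):
    a=np.deg2rad(3.8*k);P=R.from_euler('z',a).apply([t[0],t[1],0])
    print([int(round((P[0]-t[0])*1e3)),int(round((P[1]-t[1])*1e3)),0,0,0,round(a,3),1],end=", ")
E
```

```text
t 4.1667 tcp [ 0.2707 -0.5512  0.3005] q [ 74.5  16.3 -17.6  91.3   5.   73.2 -10.9] F [ 0.2 -0.   0.8] face xyz [-0.1844 -0.7371  0.2809] open 0.999
[36, 19, 0, 0, 0, np.float64(0.066), 1], [71, 41, 0, 0, 0, np.float64(0.133), 1], [104, 64, 0, 0, 0, np.float64(0.199), 1], [135, 90, 0, 0, 0, np.float64(0.265), 1], [165, 118, 0, 0, 0, np.float64(0.332), 1], [192, 148, 0, 0, 0, np.float64(0.398), 1], [218, 180, 0, 0, 0, np.float64(0.464), 1], [242, 213, 0, 0, 0, np.float64(0.531), 1], [263, 247, 0, 0, 0, np.float64(0.597), 1], [282, 284, 0, 0, 0, np.float64(0.663), 1], [298, 321, 0, 0, 0, np.float64(0.73), 1], [312, 359, 0, 0, 0, np.float64(0.796), 1], [324, 398, 0, 0, 0, np.float64(0.862), 1], [333, 438, 0, 0, 0, np.float64(0.929), 1], [339, 478, 0, 0, 0, np.float64(0.995), 1], [342, 519, 0, 0, 0, np.float64(1.061), 1], [343, 559, 0, 0, 0, np.float64(1.127), 1], [341, 600, 0, 0, 0, np.float64(1.194), 1], [337, 640, 0, 0, 0, np.float64(1.26), 1], [330, 681, 0, 0, 0, np.float64(1.326), 1],
```

>>> {"name": "servo_tool", "arguments": {
  "rows": [
    [[36, 19, 0, 0, 0, 0.066, 1], [71, 41, 0, 0, 0, 0.133, 1], [104, 64, 0, 0, 0, 0.2, 1], [135, 90, 0, 0, 0, 0.265, 1], [165, 118, 0, 0, 0, 0.332, 1], [192, 148, 0, 0, 0, 0.4, 1], [218, 180, 0, 0, 0, 0.464, 1], [242, 213, 0, 0, 0, 0.531, 1], [263, 247, 0, 0, 0, 0.6, 1], [282, 284, 0, 0, 0, 0.663, 1], [298, 321, 0, 0, 0, 0.73, 1], [312, 359, 0, 0, 0, 0.796, 1], [324, 398, 0, 0, 0, 0.862, 1], [333, 438, 0, 0, 0, 0.93, 1], [339, 478, 0, 0, 0, 0.995, 1], [342, 519, 0, 0, 0, 1.061, 1], [343, 559, 0, 0, 0, 1.127, 1], [341, 600, 0, 0, 0, 1.194, 1], [337, 640, 0, 0, 0, 1.26, 1], [330, 681, 0, 0, 0, 1.326, 1]]
  ]
}}

```text
time_s: 5.83
tool_pos: [0.5993, 0.134, 0.3009]
ee_rot: [[-0.158, 0.987, 0.0], [0.987, 0.158, 0.002], [0.002, 0.0, -1.0]]
ft_force: [1.0, -0.7, -0.9]
opening: 0.998
grip_force: 0.0
```

```bash
python3 - <<'E'
from st import *
print(A.round(3))
print("d",((W(.0863,.0752,.070)-t)*1e3).round(1))
for th in(-.04,-.04+np.pi,-.04+np.pi/2):print(th,rv(A,FT(th)).round(3))
E
```

```text
t 5.8333 tcp [0.5993 0.134  0.3009] q [ 22.   22.  -49.   90.2  16.9  75.5 -20.1] F [ 1.  -0.7 -0.9] face xyz [ 0.109  -0.0496  0.1445] open 0.998
[[-0.158  0.987  0.   ]
 [ 0.987  0.158  0.002]
 [ 0.002  0.    -1.   ]]
d [ 11.8 124.7 -77.1]
-0.04 [ 0.383 -0.315 -1.746]
3.101592653589793 [-0.302 -0.365  1.341]
1.5307963267948965 [ 0.04  -0.435 -0.203]
```

>>> {"name": "servo_tool", "arguments": {
  "rows": [
    [[0, 30, 0, -0.03, -0.04, 0.13, 0.45], [0, 60, 0, -0.06, -0.08, 0.27, 0.45], [0, 90, 0, -0.1, -0.12, 0.4, 0.45], [5, 110, 0, -0.12, -0.15, 0.55, 0.45], [12, 125, 0, -0.302, -0.365, 1.341, 0.45], [12, 125, 0, -0.302, -0.365, 1.341, 0.45], [12, 125, 0, -0.302, -0.365, 1.341, 0.45], [12, 125, 0, -0.302, -0.365, 1.341, 0.45], [12, 125, 0, -0.302, -0.365, 1.341, 0.45], [12, 125, 0, -0.302, -0.365, 1.341, 0.45], [12, 125, 0, -0.302, -0.365, 1.341, 0.45], [12, 125, -40, -0.302, -0.365, 1.341, 0.45], [12, 125, -77, -0.302, -0.365, 1.341, 0.45], [12, 125, -77, -0.302, -0.365, 1.341, 0.45], [12, 125, -77, -0.302, -0.365, 1.341, 0.45]]
  ]
}}

```text
time_s: 7.08
tool_pos: [0.6095, 0.2558, 0.2216]
ee_rot: [[-0.907, 0.047, 0.418], [0.049, 0.999, -0.004], [-0.418, 0.017, -0.908]]
ft_force: [-1.2, 0.8, 1.4]
opening: 0.445
grip_force: 0.0
```

```bash
python3 - <<'E'
from st import *
print("d",((W(.0863,.0752,.020)-t)*1e3).round(1))
th=-.04+np.pi;print(th,rv(A,FT(th)).round(3))
E
```

```text
t 7.0833 tcp [0.6095 0.2558 0.2216] q [ 16.5  22.4 -58.4 106.9  46.8  49.2  22.5] F [-1.2  0.8  1.4] face xyz [0.0839 0.0723 0.0687] open 0.445
d [ 22.7   2.8 -43.1]
3.101592653589793 [ 0.    -0.005  0.003]
```

>>> {"name": "servo_tool", "arguments": {
  "rows": [
    [[5, 0, -11, 0, 0, 0, 0.45], [11, 0, -23, 0, 0, 0, 0.45], [16, 0, -34, 0, 0, 0, 0.45], [21, 0, -45, 0, 0, 0, 0.45], [21, 0, -45, 0, 0, 0, 0.45], [21, 0, -45, 0, 0, 0, 0.45], [21, 0, -45, 0, 0, 0, 0.45]]
  ]
}}

```text
time_s: 7.67
tool_pos: [0.6333, 0.2567, 0.1808]
ee_rot: [[-0.904, 0.049, 0.425], [0.053, 0.999, -0.002], [-0.424, 0.02, -0.905]]
ft_force: [-0.1, -0.7, 0.3]
opening: 0.449
grip_force: 0.0
```

```bash
python3 - <<'E'
from st import *
from bench import viewer
print("d",((W(.0863,.0752,.020)-t)*1e3).round(1))
f=viewer.grab_frame("wrist");cv2.imwrite("pics/w3.png",f["img"])
E
```

```text
t 7.6667 tcp [0.6333 0.2567 0.1808] q [ 13.   27.2 -54.4 106.4  52.8  46.9  18.5] F [-0.1 -0.7  0.3] face xyz [0.0882 0.0734 0.0216] open 0.449
d [-1.1  1.9 -2.3]
```

View pics/w3.png

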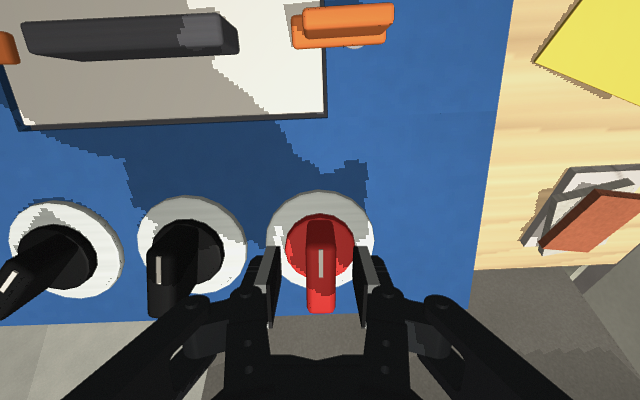

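>>> {"name": "servo_tool", "arguments": {
  "rows": [
    [[0, 2, 0, 0, 0, 0, 0.45], [0, 2, 0, 0, 0, 0, 0.1], [0, 2, 0, 0, 0, 0, 0.1], [0, 2, 0, 0, 0, 0, 0.1], [0, 2, 0, 0, 0, 0, 0.1], [0, 2, 0, 0, 0, 0, 0.1]]
  ],
  "grip_force": 30
}}

```text
time_s: 8.22
tool_pos: [0.6327, 0.2586, 0.18]
ee_rot: [[-0.904, 0.048, 0.424], [0.052, 0.999, -0.002], [-0.423, 0.02, -0.906]]
ft_force: [-2.3, 0.7, 4.7]
opening: 0.157
grip_force: 34.4
```

>>> {"name": "servo_tool", "arguments": {
  "rows": [
    [[0, 0, 0, 0.042, 0, -0.091, 0.1], [0, 0, 0, 0.085, 0, -0.181, 0.1], [0, 0, 0, 0.127, -0.001, -0.272, 0.1], [0, 0, 0, 0.169, -0.001, -0.362, 0.1], [0, 0, 0, 0.212, -0.001, -0.453, 0.1], [0, 0, 0, 0.254, -0.002, -0.544, 0.1]]
  ]
}}

```text
time_s: 8.72
tool_pos: [0.6325, 0.2578, 0.1798]
ee_rot: [[-0.716, 0.555, 0.423], [0.611, 0.792, -0.004], [-0.337, 0.256, -0.906]]
ft_force: [-2.8, -0.5, 4.5]
opening: 0.154
grip_force: 34.8
```

```bash
python3 - <<'E'
from st import *
print(A.round(3),rv(FT(np.pi-.04),A).round(3),o_["ft_torque"].round(2),o_["grip_force"])
E
```

```text
t 8.7167 tcp [0.6325 0.2578 0.1798] q [  8.8  25.2 -48.9 106.5  49.4  44.9 -14.3] F [-2.8 -0.5  4.5] face xyz [0.087  0.0745 0.0211] open 0.154
[[-0.716  0.555  0.423]
 [ 0.611  0.792 -0.004]
 [-0.337  0.256 -0.906]] [ 0.258 -0.003 -0.554] [-0.1   0.69  0.  ] 34.750537276268005
```

>>> {"name": "servo_tool", "arguments": {
  "rows": [
    [[0, 0, 0, 0.042, 0, -0.091, 0.1], [0, 0, 0, 0.085, 0, -0.181, 0.1], [0, 0, 0, 0.127, -0.001, -0.272, 0.1], [0, 0, 0, 0.169, -0.001, -0.362, 0.1], [0, 0, 0, 0.212, -0.001, -0.453, 0.1], [0, 0, 0, 0.254, -0.002, -0.544, 0.1], [0, 0, 0, 0.296, -0.002, -0.634, 0.1], [0, 0, 0, 0.338, -0.002, -0.725, 0.1], [0, 0, 0, 0.381, -0.003, -0.815, 0.1], [0, 0, 0, 0.423, -0.003, -0.906, 0.1], [0, 0, 0, 0.465, -0.003, -0.997, 0.1], [0, 0, 0, 0.508, -0.004, -1.087, 0.1], [0, 0, 0, 0.533, -0.004, -1.142, 0.1], [0, 0, 0, 0.533, -0.004, -1.142, 0.1], [0, 0, 0, 0.533, -0.004, -1.142, 0.1], [0, 0, 0, 0.533, -0.004, -1.142, 0.1]]
  ]
}}

```text
time_s: 10.05
tool_pos: [0.631, 0.2574, 0.1791]
ee_rot: [[0.306, 0.854, 0.421], [0.942, -0.335, -0.005], [0.136, 0.398, -0.907]]
ft_force: [-6.2, -0.8, 6.0]
opening: 0.159
grip_force: 35.2
```

```bash
python3 - <<'E'
from st import *
print(rv(FT(np.pi-.04),A).round(3),np.linalg.norm(rv(FT(np.pi-.04),A)),o_["ft_torque"].round(2),o_["grip_force"])
E
```

```text
t 10.05 tcp [0.631  0.2574 0.1791] q [ -0.3  21.7 -37.3 107.   42.4  41.5 -81.9] F [-6.2 -0.8  6. ] face xyz [0.0855 0.0741 0.0211] open 0.159
[ 0.785 -0.006 -1.692] 1.8655097543581571 [-0.25  1.15 -0.04] 35.201336145401
```

>>> {"name": "servo_tool", "arguments": {
  "rows": [
    [[0, 0, 0, 0.015, 0, -0.03, 0.1], [0, 0, 0, 0.015, 0, -0.03, 0.1], [0, 0, 0, 0, 0, 0, 0.4], [0, 0, 0, 0, 0, 0, 0.4], [0, 0, 0, 0, 0, 0, 0.4], [-7, 0, 15, 0, 0, 0, 0.4], [-14, 0, 30, 0, 0, 0, 0.4], [-22, 0, 47, 0, 0, 0, 0.4], [-30, 0, 65, 0, 0, 0, 0.4], [-30, 0, 65, 0, 0, 0, 0.4], [-30, 0, 65, 0, 0, 0, 0.4]]
  ]
}}

```text
time_s: 10.97
tool_pos: [0.6033, 0.2578, 0.2454]
ee_rot: [[0.306, 0.852, 0.425], [0.942, -0.337, -0.003], [0.141, 0.401, -0.905]]
ft_force: [0.6, -0.4, 0.5]
opening: 0.4
grip_force: 0.0
```

```bash
python3 - <<'E'
from st import *
print("d",((W(-.0235,.095,.060)-t)*1e3).round(1),rv(A,FT(np.pi/2+.036)).round(3))
E
```

```text
t 10.9667 tcp [0.6033 0.2578 0.2454] q [  3.1  14.5 -41.3 107.   34.4  45.9 -76.1] F [ 0.6 -0.4  0.5] face xyz [0.0884 0.0743 0.0929] open 0.4
d [-87.4  21.4 -77.1] [-0.158  0.004  0.337]
```

>>> {"name": "servo_tool", "arguments": {
  "rows": [
    [[-30, 7, 0, -0.05, 0, 0.11, 0.4], [-60, 14, -10, -0.1, 0.002, 0.22, 0.4], [-87, 21, -35, -0.158, 0.004, 0.337, 0.4], [-87, 21, -60, -0.158, 0.004, 0.337, 0.4], [-87, 21, -77, -0.158, 0.004, 0.337, 0.4], [-87, 21, -77, -0.158, 0.004, 0.337, 0.4], [-87, 21, -77, -0.158, 0.004, 0.337, 0.4], [-87, 21, -77, -0.158, 0.004, 0.337, 0.4]]
  ]
}}

```text
time_s: 11.63
tool_pos: [0.5165, 0.2785, 0.1674]
ee_rot: [[-0.024, 0.907, 0.42], [1.0, 0.028, -0.004], [-0.016, 0.42, -0.907]]
ft_force: [0.4, -0.2, 0.6]
opening: 0.399
grip_force: 0.0
```

```bash
python3 - <<'E'
from st import *
from bench import viewer
print("d",((W(-.0235,.095,.010)-t)*1e3).round(1),rv(A,FT(np.pi/2+.036)).round(3))
f=viewer.grab_frame("wrist");cv2.imwrite("pics/w4.png",f["img"])
E
```

```text
t 11.6333 tcp [0.5165 0.2785 0.1674] q [ -0.9  14.2 -44.1 118.5  43.4  40.4 -72.1] F [ 0.4 -0.2  0.6] face xyz [-0.0234  0.0943  0.0589] open 0.399
d [ 20.6   0.5 -44.4] [ 0.    -0.003  0.001]
```

View pics/w4.png

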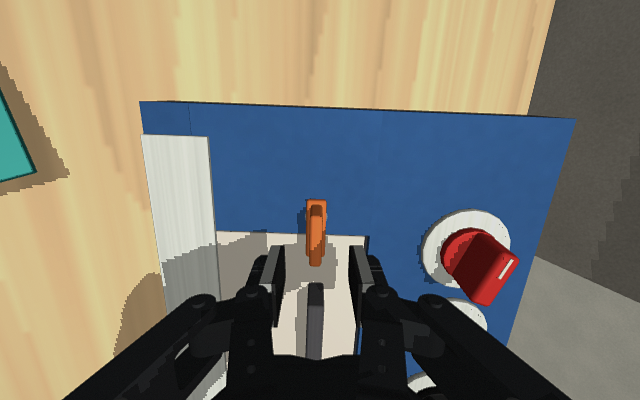

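The red knob at (480,268) now lies across the slope, so it is turned. The left wing at (316,232) is centred between the open fingers, so I can descend.

>>> {"name": "servo_tool", "arguments": {
  "rows": [
    [[7, 0, -15, 0, 0, 0, 0.4], [14, 0, -30, 0, 0, 0, 0.4], [21, 0, -44, 0, 0, 0, 0.4], [21, 0, -44, 0, 0, 0, 0.4], [21, 0, -44, 0, 0, 0, 0.4], [21, 0, -44, 0, 0, 0, 0.4], [21, 0, -44, 0, 0, 0, 0], [21, 0, -44, 0, 0, 0, 0], [21, 0, -44, 0, 0, 0, 0], [21, 0, -44, 0, 0, 0, 0], [21, 0, -44, 0, 0, 0, 0]]
  ],
  "grip_force": 30
}}

```text
time_s: 12.6
tool_pos: [0.5362, 0.2791, 0.1241]
ee_rot: [[-0.025, 0.907, 0.421], [1.0, 0.03, -0.004], [-0.017, 0.421, -0.907]]
ft_force: [-4.9, -1.4, 6.9]
opening: 0.089
grip_force: 31.9
```

```bash
python3 - <<'E'
from st import *
print(o_["ft_torque"].round(2),o_["grip_force"])
E
```

```text
t 12.6 tcp [0.5362 0.2791 0.1241] q [ -3.8  19.9 -40.5 118.2  51.5  37.9 -78.2] F [-4.9 -1.4  6.9] face xyz [-0.0239  0.095   0.0114] open 0.089
[-0.27  0.82 -0.19] 31.885106563568115
```

>>> {"name": "servo_tool", "arguments": {
  "rows": [
    [[0, 0, 0, -0.042, 0, 0.091, 0], [0, 0, 0, -0.085, 0, 0.181, 0], [0, 0, 0, -0.127, 0.001, 0.272, 0], [0, 0, 0, -0.169, 0.001, 0.362, 0], [0, 0, 0, -0.212, 0.001, 0.453, 0], [0, 0, 0, -0.254, 0.002, 0.544, 0], [0, 0, 0, -0.296, 0.002, 0.634, 0], [0, 0, 0, -0.338, 0.002, 0.725, 0], [0, 0, 0, -0.381, 0.003, 0.815, 0], [0, 0, 0, -0.423, 0.003, 0.906, 0], [0, 0, 0, -0.465, 0.003, 0.997, 0], [0, 0, 0, -0.508, 0.004, 1.087, 0], [0, 0, 0, -0.55, 0.004, 1.178, 0], [0, 0, 0, -0.592, 0.004, 1.268, 0], [0, 0, 0, -0.651, 0.005, 1.395, 0], [0, 0, 0, -0.651, 0.005, 1.395, 0], [0, 0, 0, -0.651, 0.005, 1.395, 0], [0, 0, 0, -0.651, 0.005, 1.395, 0]]
  ]
}}

```text
time_s: 14.1
tool_pos: [0.5377, 0.2808, 0.1249]
ee_rot: [[-0.904, 0.004, 0.427], [0.004, 1.0, -0.002], [-0.427, -0.001, -0.904]]
ft_force: [-0.5, 3.1, 5.5]
opening: 0.085
grip_force: 31.5
```

```bash
python3 - <<'E'
from st import *
print(rv(FT(np.pi/2+.036),A).round(3),o_["ft_torque"].round(2),o_["grip_force"])
E
```

```text
t 14.1 tcp [0.5377 0.2808 0.1249] q [  6.2  23.9 -52.6 117.8  58.5  42.2   5.5] F [-0.5  3.1  5.5] face xyz [-0.0222  0.0967  0.0114] open 0.085
[-6.520e-01  1.000e-03  1.393e+00] [0.56 0.18 0.25] 31.526931524276733
```

>>> {"name": "servo_tool", "arguments": {
  "rows": [
    [[0, 0, 0, 0, 0, 0, 0.4], [0, 0, 0, 0, 0, 0, 0.4], [0, 0, 0, 0, 0, 0, 0.4], [-8, 0, 18, 0, 0, 0, 0.4], [-17, 0, 36, 0, 0, 0, 0.4], [-25, 0, 54, 0, 0, 0, 0.4], [-25, 0, 54, 0, 0, 0, 0.4]]
  ]
}}

```text
time_s: 14.68
tool_pos: [0.5116, 0.2796, 0.1796]
ee_rot: [[-0.904, 0.004, 0.427], [0.002, 1.0, -0.005], [-0.427, -0.004, -0.904]]
ft_force: [-0.4, 1.1, 0.5]
opening: 0.4
grip_force: 0.0
```

```bash
python3 - <<'E'
from st import *
print("d",((W(-.023,-.0945,.060)-t)*1e3).round(1),rv(A,FT(3*np.pi/2-.143)).round(3))
E
```

```text
t 14.6833 tcp [0.5116 0.2796 0.1796] q [ 11.6  16.4 -58.8 118.2  48.2  44.4  13. ] F [-0.4  1.1  0.5] face xyz [-0.0227  0.0954  0.0721] open 0.4
d [   3.4 -189.9  -11.1] [-0.603  0.01   1.289]
```

>>> {"name": "servo_tool", "arguments": {
  "rows": [
    [[0, -19, 0, -0.05, 0, 0.105, 0.4], [0, -38, 0, -0.1, 0, 0.21, 0.4], [0, -57, 0, -0.15, 0, 0.32, 0.4], [0, -76, 0, -0.2, 0.002, 0.425, 0.4], [0, -95, 0, -0.25, 0.003, 0.53, 0.4], [0, -114, 0, -0.3, 0.005, 0.635, 0.4], [0, -133, 0, -0.35, 0.006, 0.74, 0.4], [0, -152, 0, -0.4, 0.007, 0.85, 0.4], [0, -171, 0, -0.45, 0.008, 0.955, 0.4], [3, -190, 0, -0.5, 0.009, 1.06, 0.4], [3, -190, 0, -0.55, 0.01, 1.17, 0.4], [3, -190, -11, -0.603, 0.01, 1.289, 0.4], [3, -190, -11, -0.603, 0.01, 1.289, 0.4], [3, -190, -11, -0.603, 0.01, 1.289, 0.4], [3, -190, -11, -0.603, 0.01, 1.289, 0.4]]
  ]
}}

```text
time_s: 15.93
tool_pos: [0.5142, 0.0888, 0.1657]
ee_rot: [[-0.14, -0.896, 0.422], [-0.988, 0.151, -0.006], [-0.058, -0.418, -0.907]]
ft_force: [-0.5, 0.3, 0.2]
opening: 0.4
grip_force: 0.0
```

```bash
python3 - <<'E'
from st import *
from bench import viewer
print("d",((W(-.023,-.0945,.010)-t)*1e3).round(1),rv(A,FT(3*np.pi/2-.143)).round(3))
f=viewer.grab_frame("wrist");cv2.imwrite("pics/w5.png",f["img"])
E
```

```text
t 15.9333 tcp [0.5142 0.0888 0.1657] q [ 56.2  10.  -77.6 128.   37.   30.9 123. ] F [-0.5  0.3  0.2] face xyz [-0.0249 -0.0954  0.0578] open 0.4
d [ 22.    0.8 -42.5] [ 0.002 -0.001  0.003]
```

View pics/w5.png

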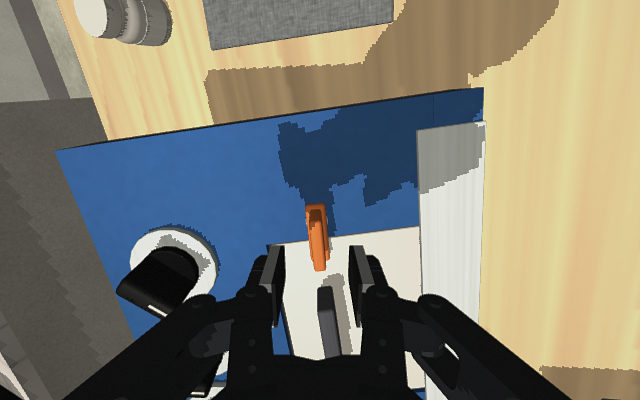

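The right wing at (318,238) is aligned and centred between the fingers.

>>> {"name": "servo_tool", "arguments": {
  "rows": [
    [[7, 0, -14, 0, 0, 0, 0.4], [15, 0, -28, 0, 0, 0, 0.4], [22, 0, -42, 0, 0, 0, 0.4], [22, 0, -42, 0, 0, 0, 0.4], [22, 0, -42, 0, 0, 0, 0.4], [22, 0, -42, 0, 0, 0, 0.4], [22, 0, -42, 0, 0, 0, 0], [22, 0, -42, 0, 0, 0, 0], [22, 0, -42, 0, 0, 0, 0], [22, 0, -42, 0, 0, 0, 0], [22, 0, -42, 0, 0, 0, 0]]
  ],
  "grip_force": 30
}}

```text
time_s: 16.9
tool_pos: [0.5343, 0.0895, 0.1237]
ee_rot: [[-0.137, -0.897, 0.421], [-0.989, 0.148, -0.007], [-0.056, -0.417, -0.907]]
ft_force: [-7.9, 0.3, 6.0]
opening: 0.088
grip_force: 31.7
```

```bash
python3 - <<'E'
from st import *
print(rv(A,FT(3*np.pi/2-.143)).round(3),o_["ft_torque"].round(2),o_["grip_force"])
E
```

```text
t 16.9 tcp [0.5343 0.0895 0.1237] q [ 41.3  17.4 -64.2 127.6  52.5  30.4 109.8] F [-7.9  0.3  6. ] face xyz [-0.0244 -0.0946  0.0113] open 0.088
[ 0.004 -0.002  0.001] [0.28 1.6  0.1 ] 31.66060745716095
```

Turn it clockwise by 1.43.

>>> {"name": "servo_tool", "arguments": {
  "rows": [
    [[0, 0, 0, 0.042, 0, -0.091, 0], [0, 0, 0, 0.085, 0, -0.181, 0], [0, 0, 0, 0.127, -0.001, -0.272, 0], [0, 0, 0, 0.169, -0.001, -0.362, 0], [0, 0, 0, 0.212, -0.001, -0.453, 0], [0, 0, 0, 0.254, -0.002, -0.544, 0], [0, 0, 0, 0.296, -0.002, -0.634, 0], [0, 0, 0, 0.338, -0.002, -0.725, 0], [0, 0, 0, 0.381, -0.003, -0.815, 0], [0, 0, 0, 0.423, -0.003, -0.906, 0], [0, 0, 0, 0.465, -0.003, -0.997, 0], [0, 0, 0, 0.508, -0.004, -1.087, 0], [0, 0, 0, 0.55, -0.004, -1.178, 0], [0, 0, 0, 0.605, -0.004, -1.296, 0], [0, 0, 0, 0.605, -0.004, -1.296, 0], [0, 0, 0, 0.605, -0.004, -1.296, 0], [0, 0, 0, 0.605, -0.004, -1.296, 0]]
  ]
}}

```text
time_s: 18.32
tool_pos: [0.5349, 0.0887, 0.124]
ee_rot: [[-0.909, 0.01, 0.418], [0.008, 1.0, -0.005], [-0.418, -0.001, -0.909]]
ft_force: [-7.0, 0.1, 4.5]
opening: 0.085
grip_force: 31.4
```

>>> {"name": "servo_tool", "arguments": {
  "rows": [
    [[0, 0, 0, 0, 0, 0, 0.4], [0, 0, 0, 0, 0, 0, 0.4], [0, 0, 0, 0, 0, 0, 0.4], [-8, 0, 18, 0, 0, 0, 0.4], [-17, 0, 36, 0, 0, 0, 0.4], [-25, 0, 54, 0, 0, 0, 0.4], [-25, 0, 54, 0, 0, 0, 0.4], [-25, 0, 54, 0, 0, 0, 0.4]]
  ]
}}

```text
time_s: 18.98
tool_pos: [0.5129, 0.0879, 0.1796]
ee_rot: [[-0.906, 0.011, 0.423], [0.009, 1.0, -0.005], [-0.423, -0.001, -0.906]]
ft_force: [-0.3, -0.5, -0.6]
opening: 0.399
grip_force: 0.0
```

```bash
python3 - <<'E'
from st import *
print("d",((W(-.0226,.0,.060)-t)*1e3).round(1),rv(A,FT(np.pi/2)).round(3),rv(A,FT(3*np.pi/2)).round(3),"turned",rv(FT(3*np.pi/2-.143),A))
E
```

```text
t 18.9833 tcp [0.5129 0.0879 0.1796] q [ 39.6   2.  -58.4 127.9  20.4  28.8  54.9] F [-0.3 -0.5 -0.6] face xyz [-0.0203 -0.0963  0.0709] open 0.399
d [  3.2  96.3 -10.9] [ 0.664 -0.007 -1.42 ] [-0.663  0.007  1.427] turned [ 0.60295592 -0.00620426 -1.2973019 ]
```

>>> {"name": "servo_tool", "arguments": {
  "rows": [
    [[0, 8, 0, 0.045, 0, -0.1, 0.4], [0, 16, 0, 0.09, 0, -0.2, 0.4], [0, 24, 0, 0.14, -0.001, -0.3, 0.4], [0, 32, 0, 0.185, -0.002, -0.4, 0.4], [0, 40, 0, 0.23, -0.002, -0.5, 0.4], [0, 48, 0, 0.28, -0.003, -0.6, 0.4], [0, 56, 0, 0.325, -0.003, -0.7, 0.4], [0, 64, 0, 0.37, -0.004, -0.8, 0.4], [0, 72, 0, 0.42, -0.004, -0.9, 0.4], [0, 80, 0, 0.465, -0.005, -1.0, 0.4], [0, 88, 0, 0.51, -0.005, -1.1, 0.4], [3, 96, 0, 0.56, -0.006, -1.2, 0.4], [3, 96, 0, 0.61, -0.007, -1.31, 0.4], [3, 96, -11, 0.664, -0.007, -1.42, 0.4], [3, 96, -11, 0.664, -0.007, -1.42, 0.4], [3, 96, -11, 0.664, -0.007, -1.42, 0.4], [3, 96, -11, 0.664, -0.007, -1.42, 0.4]]
  ]
}}

```text
time_s: 20.4
tool_pos: [0.5145, 0.1844, 0.1663]
ee_rot: [[0.002, 0.906, 0.423], [1.0, -0.003, 0.0], [0.001, 0.423, -0.906]]
ft_force: [0.3, -0.1, 0.2]
opening: 0.398
grip_force: 0.0
```

```bash
python3 - <<'E'
from st import *
from bench import viewer
print("d",((W(-.0226,.0,.004)-t)*1e3).round(1),rv(A,FT(np.pi/2)).round(3))
f=viewer.grab_frame("wrist");cv2.imwrite("pics/w6.png",f["img"])
E
```

```text
t 20.4 tcp [0.5145 0.1844 0.1663] q [ 17.6   8.6 -51.1 124.8  37.4  33.5 -60.7] F [ 0.3 -0.1  0.2] face xyz [-0.025   0.0002  0.0585] open 0.398
d [ 25.3  -0.4 -48.4] [-0.001  0.001 -0.005]
```

View pics/w6.png

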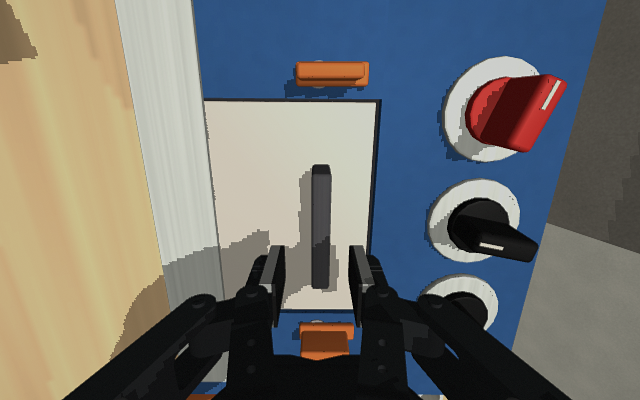

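Both orange buttons, at (332,73) and (326,340), now lie up-slope and clear of the panel. The handle at (320,225) is centred between the fingers.

>>> {"name": "servo_tool", "arguments": {
  "rows": [
    [[7, 0, -14, 0, 0, 0, 0.4], [14, 0, -28, 0, 0, 0, 0.4], [20, 0, -39, 0, 0, 0, 0.4], [25, 0, -48, 0, 0, 0, 0.4], [25, 0, -48, 0, 0, 0, 0.4], [25, 0, -48, 0, 0, 0, 0.4], [25, 0, -48, 0, 0, 0, 0], [25, 0, -48, 0, 0, 0, 0], [25, 0, -48, 0, 0, 0, 0], [25, 0, -48, 0, 0, 0, 0], [25, 0, -48, 0, 0, 0, 0], [25, 0, -48, 0, 0, 0, 0]]
  ],
  "grip_force": 50
}}

```text
time_s: 21.45
tool_pos: [0.5399, 0.185, 0.1202]
ee_rot: [[0.005, 0.905, 0.426], [1.0, -0.005, 0.0], [0.002, 0.426, -0.905]]
ft_force: [-5.0, -1.9, 6.4]
opening: 0.126
grip_force: 51.5
```

```bash
python3 - <<'E'
from st import *
l=Rf.inv().apply(t-o);print(rv(A,FT(np.pi/2)).round(3),o_["ft_torque"].round(2),o_["grip_force"])
# raise: rotate by a about lower edge (face x=-.0226-.085,z=-.008), axis -y(face), then draw s up-slope
piv=np.array([-.0226-.085,l[1],-.008])
for a,s in[(2,0),(4,0),(6,0),(8,0),(8,6),(8,12),(8,18),(8,24)]:
    q=R.from_rotvec([0,-np.deg2rad(a),0])
    L=piv+q.apply(l-piv)+[s/1e3,0,0]
    print(a,s,((W(*L)-t)*1e3).round(1),Rf.apply(q.as_rotvec()).round(3))
E
```

```text
t 21.45 tcp [0.5399 0.185  0.1202] q [ 12.1  16.5 -45.6 124.   51.   31.5 -71.8] F [-5.  -1.9  6.4] face xyz [-0.0215  0.001   0.0059] open 0.126
[-0.002  0.004 -0.003] [-0.09  0.83 -0.05] 51.469770669937134
2 0 [-1.8  0.   2.5] [-0.    -0.035 -0.   ]
4 0 [-3.6  0.   4.9] [-0.001 -0.07  -0.   ]
6 0 [-5.5  0.   7.3] [-0.001 -0.105 -0.   ]
8 0 [-7.5  0.1  9.6] [-0.001 -0.14  -0.   ]
8 6 [-2.1  0.  12.1] [-0.001 -0.14  -0.   ]
8 12 [ 3.4 -0.  14.6] [-0.001 -0.14  -0.   ]
8 18 [ 8.8 -0.1 17.2] [-0.001 -0.14  -0.   ]
8 24 [14.2 -0.1 19.7] [-0.001 -0.14  -0.   ]
```

>>> {"name": "servo_tool", "arguments": {
  "rows": [
    [[-1, 0, 1.2, 0, -0.018, 0, 0], [-1.8, 0, 2.5, 0, -0.035, 0, 0], [-2.7, 0, 3.7, 0, -0.052, 0, 0], [-3.6, 0, 4.9, 0, -0.07, 0, 0], [-4.5, 0, 6.1, 0, -0.087, 0, 0], [-5.5, 0, 7.3, 0, -0.105, 0, 0], [-6.5, 0, 8.5, 0, -0.122, 0, 0], [-6.5, 0, 8.5, 0, -0.122, 0, 0], [-6.5, 0, 8.5, 0, -0.122, 0, 0]]
  ]
}}

```text
time_s: 22.2
tool_pos: [0.5331, 0.1848, 0.1279]
ee_rot: [[0.004, 0.847, 0.532], [1.0, -0.005, 0.001], [0.003, 0.532, -0.847]]
ft_force: [-1.1, 0.5, 0.8]
opening: 0.127
grip_force: 50.7
```

```bash
python3 - <<'E'
from st import *
print(rv(FT(np.pi/2),A).round(3),o_["ft_torque"].round(2))
E
```

```text
t 22.2 tcp [0.5331 0.1848 0.1279] q [  6.9  12.6 -41.9 129.1  64.8  27.6 -88.1] F [-1.1  0.5  0.8] face xyz [-0.0244  0.0008  0.0158] open 0.127
[ 0.003 -0.124  0.003] [0.07 0.88 0.03]
```

>>> {"name": "servo_tool", "arguments": {
  "rows": [
    [[1.8, 0, 0.9, 0, 0, 0, 0], [3.6, 0, 1.7, 0, 0, 0, 0], [5.4, 0, 2.6, 0, 0, 0, 0], [7.2, 0, 3.4, 0, 0, 0, 0], [9, 0, 4.3, 0, 0, 0, 0], [10.8, 0, 5.1, 0, 0, 0, 0], [12.6, 0, 6, 0, 0, 0, 0], [14.4, 0, 6.8, 0, 0, 0, 0], [16.2, 0, 7.7, 0, 0, 0, 0], [18, 0, 8.5, 0, 0, 0, 0], [19.8, 0, 9.3, 0, 0, 0, 0], [21.6, 0, 10.2, 0, 0, 0, 0], [21.6, 0, 10.2, 0, 0, 0, 0]]
  ]
}}

```text
time_s: 23.28
tool_pos: [0.5514, 0.184, 0.1349]
ee_rot: [[0.005, 0.851, 0.526], [1.0, -0.005, -0.001], [0.002, 0.526, -0.851]]
ft_force: [-8.2, 0.9, 1.0]
opening: 0.128
grip_force: 51.9
```

```bash
python3 - <<'E'
from st import *
print(rv(FT(np.pi/2),A).round(3),o_["ft_torque"].round(2))
E
```

```text
t 23.2833 tcp [0.5514 0.184  0.1349] q [  8.2  13.7 -42.1 126.6  62.1  28.3 -83.6] F [-8.2  0.9  1. ] face xyz [-0.0049  0.0001  0.0144] open 0.128
[ 0.001 -0.117  0.002] [0.   2.54 0.05]
```

>>> {"name": "servo_tool", "arguments": {
  "rows": [
    [[-1, 0, 2, 0, 0, 0, 0], [-2, 0, 4, 0, 0, 0, 0], [-3, 0, 7, 0, 0, 0, 0], [-4, 0, 9, 0, 0, 0, 0], [-4, 0, 9, 0, 0, 0, 0]]
  ]
}}

```text
time_s: 23.7
tool_pos: [0.5513, 0.1843, 0.1474]
ee_rot: [[0.005, 0.847, 0.532], [1.0, -0.006, -0.0], [0.003, 0.532, -0.847]]
ft_force: [0.3, -0.6, -3.8]
opening: 0.125
grip_force: 50.0
```

```bash
python3 - <<'E'
from st import *
from bench import viewer
print(rv(FT(np.pi/2),A).round(3),o_["ft_torque"].round(2))
f=viewer.grab_frame("wrist");cv2.imwrite("pics/w7.png",f["img"])
E
```

```text
t 23.7 tcp [0.5513 0.1843 0.1474] q [  9.2  12.1 -43.  126.4  59.4  28.4 -81.3] F [ 0.3 -0.6 -3.8] face xyz [0.0003 0.0004 0.0259] open 0.125
[ 0.003 -0.125  0.002] [ 0.02  0.95 -0.02]
```

View pics/w7.png

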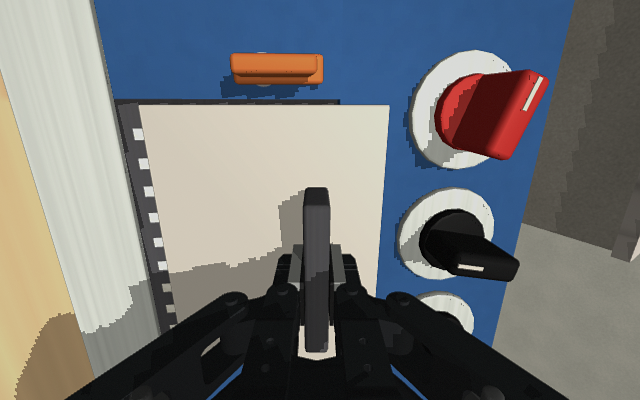

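>>> {"name": "servo_tool", "arguments": {
  "rows": [
    [[-5, 0, 12, 0, 0, 0, 0], [-10, 0, 24, 0, 0, 0, 0], [-15, 0, 40, 0, 0, 0, 0], [-15, 0, 60, 0, 0, 0, 0], [-15, 0, 85, 0, 0, 0, 0], [-15, 0, 110, 0, 0, 0, 0], [-15, -5, 135, 0, 0.03, 0, 0], [-10, -25, 150, 0, 0.08, 0, 0], [0, -50, 150, 0, 0.14, 0, 0], [10, -80, 150, 0, 0.2, 0, 0], [20, -110, 150, 0, 0.26, 0, 0], [30, -140, 150, 0, 0.32, 0, 0], [40, -170, 150, 0, 0.38, 0, 0], [50, -200, 150, 0, 0.44, 0, 0], [55, -230, 150, 0, 0.5, 0, 0], [59, -260, 150, 0, 0.561, 0, 0], [59, -290, 150, 0, 0.561, 0, 0], [59, -320, 150, 0, 0.561, 0, 0], [59, -345, 145, 0, 0.561, 0, 0], [59, -357, 140, 0, 0.561, 0, 0]]
  ]
}}

```text
time_s: 25.42
tool_pos: [0.6095, -0.1796, 0.2863]
ee_rot: [[0.013, 1.0, -0.0], [1.0, -0.013, -0.004], [-0.004, -0.0, -1.0]]
ft_force: [-0.8, -1.6, -4.2]
opening: 0.127
grip_force: 50.2
```

```bash
python3 - <<'E'
from st import *
print("d",((np.array([.6106,-.1727,.060])-t)*1e3).round(1),rv(A,np.array([[0,1,0],[1,0,0],[0,0,-1.]])).round(3))
E
```

```text
t 25.4167 tcp [ 0.6095 -0.1796  0.2863] q [ 34.6  20.5 -28.   88.9  10.2  73.1   4.3] F [-0.8 -1.6 -4.2] face xyz [ 0.1141 -0.3631  0.126 ] open 0.127
d [   1.1    6.9 -226.3] [ 0.004 -0.     0.013]
```

>>> {"name": "servo_tool", "arguments": {
  "rows": [
    [[1, 0, -30, 0, 0, 0.013, 0], [1, 3, -65, 0, 0, 0.013, 0], [1, 3, -100, 0, 0, 0.013, 0], [1, 3, -135, 0, 0, 0.013, 0], [1, 3, -170, 0, 0, 0.013, 0], [1, 3, -200, 0, 0, 0.013, 0], [1, 3, -225, 0, 0, 0.013, 0], [1, 3, -235, 0, 0, 0.013, 0], [1, 3, -240, 0, 0, 0.013, 0], [1, 3, -240, 0, 0, 0.013, 0], [1, 3, -240, 0, 0, 0.013, 0]]
  ]
}}

```text
time_s: 26.33
tool_pos: [0.6125, -0.1694, 0.0485]
ee_rot: [[-0.008, 1.0, 0.003], [1.0, 0.008, -0.0], [-0.0, 0.003, -1.0]]
ft_force: [0.0, -0.4, -3.9]
opening: 0.129
grip_force: 50.2
```

```bash
python3 - <<'E'
from st import *
from bench import viewer
print("d",((np.array([.6106,-.1727,.0179])-t)*1e3).round(1),rv(A,np.array([[0,1,0],[1,0,0],[0,0,-1.]])).round(3))
f=viewer.grab_frame("wrist");cv2.imwrite("pics/w8.png",f["img"])
E
```

```text
t 26.3333 tcp [ 0.6125 -0.1694  0.0485] q [ 30.9  34.7 -24.6  99.6  18.1  49.5  -1.3] F [ 0.  -0.4 -3.9] face xyz [ 0.0164 -0.3528 -0.0908] open 0.129
d [ -1.9  -3.3 -30.6] [ 0.     0.003 -0.008]
```

View pics/w8.png

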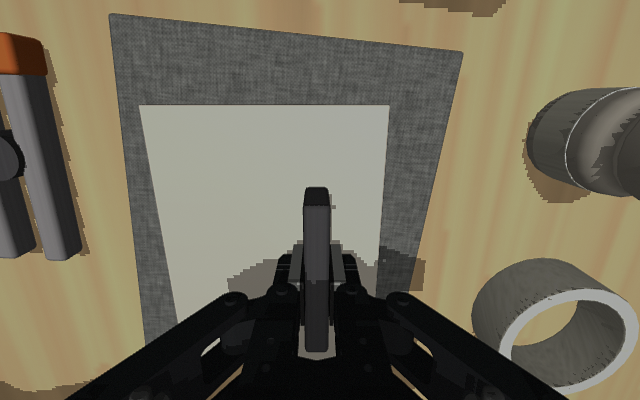

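The panel is held flat over the grey pad, with pad margin visible on all visible sides, so I'll lower it slowly.

>>> {"name": "servo_tool", "arguments": {
  "rows": [
    [[-2, -3, -6, 0, 0.003, 0, 0], [-2, -3, -12, 0, 0.003, 0, 0], [-2, -3, -17, 0, 0.003, 0, 0], [-2, -3, -21, 0, 0.003, 0, 0], [-2, -3, -24, 0, 0.003, 0, 0], [-2, -3, -26, 0, 0.003, 0, 0], [-2, -3, -27, 0, 0.003, 0, 0], [-2, -3, -28, 0, 0.003, 0, 0], [-2, -3, -28, 0, 0.003, 0, 0], [-2, -3, -28, 0, 0.003, 0, 0]]
  ]
}}

```text
time_s: 27.22
tool_pos: [0.609, -0.1724, 0.0189]
ee_rot: [[-0.007, 1.0, -0.003], [1.0, 0.007, 0.0], [0.0, -0.003, -1.0]]
ft_force: [0.1, -0.4, -3.7]
opening: 0.126
grip_force: 50.1
```

Not touching yet; creep down.

>>> {"name": "servo_tool", "arguments": {
  "rows": [
    [[0, 0, -0.5, 0, 0, 0, 0], [0, 0, -1, 0, 0, 0, 0], [0, 0, -1.5, 0, 0, 0, 0], [0, 0, -2, 0, 0, 0, 0], [0, 0, -2, 0, 0, 0, 0], [0, 0, -2, 0, 0, 0, 0]]
  ]
}}

```text
time_s: 27.72
tool_pos: [0.6087, -0.1725, 0.0168]
ee_rot: [[-0.007, 1.0, -0.004], [1.0, 0.007, 0.0], [0.0, -0.004, -1.0]]
ft_force: [-0.8, -0.5, -4.3]
opening: 0.135
grip_force: 50.1
```

>>> {"name": "servo_tool", "arguments": {
  "rows": [
    [[0, 0, -0.5, 0, 0, 0, 0], [0, 0, -1, 0, 0, 0, 0], [0, 0, -1.5, 0, 0, 0, 0], [0, 0, -2, 0, 0, 0, 0], [0, 0, -2, 0, 0, 0, 0], [0, 0, -2, 0, 0, 0, 0]]
  ]
}}

```text
time_s: 28.22
tool_pos: [0.6089, -0.1726, 0.0155]
ee_rot: [[-0.007, 1.0, -0.003], [1.0, 0.007, -0.0], [-0.0, -0.003, -1.0]]
ft_force: [-2.4, 0.3, 2.7]
opening: 0.129
grip_force: 51.1
```

Contact carries the weight now, so release and retreat.

>>> {"name": "servo_tool", "arguments": {
  "rows": [
    [[0, 0, 0, 0, 0, 0, 0.2], [0, 0, 0, 0, 0, 0, 0.3], [0, 0, 0, 0, 0, 0, 0.4], [0, 0, 0, 0, 0, 0, 0.4], [0, 0, 5, 0, 0, 0, 0.4], [0, 0, 15, 0, 0, 0, 0.4], [0, 0, 35, 0, 0, 0, 0.4], [0, 0, 65, 0, 0, 0, 0.4], [0, 0, 100, 0, 0, 0, 0.4], [0, 0, 140, 0, 0, 0, 0.4], [0, 0, 180, 0, 0, 0, 0.4], [0, 0, 200, 0, 0, 0, 0.4], [0, 0, 200, 0, 0, 0, 0.4], [0, 0, 200, 0, 0, 0, 0.4], [0, 0, 200, 0, 0, 0, 0.4]]
  ]
}}

```text
time_s: 29.47
tool_pos: [0.6082, -0.1724, 0.2147]
ee_rot: [[-0.007, 1.0, -0.004], [1.0, 0.007, 0.0], [0.0, -0.004, -1.0]]
ft_force: [-0.8, 1.0, -1.5]
opening: 0.4
grip_force: 0.0
```

```bash
python3 - <<'E'
from st import *
from bench import viewer
f=viewer.grab_frame("wrist")
g=cv2.cvtColor(f["img"],cv2.COLOR_BGR2HSV)
h=cv2.inRange(g,(0,0,0),(180,255,255))
m=cv2.inRange(g,(0,0,140),(180,60,255))
for c in sorted(cv2.findContours(m,0,2)[0],key=cv2.contourArea)[-3:]:
    r=cv2.minAreaRect(c);b=[ray(f,q,.010).round(3).tolist() for q in cv2.boxPoints(r)];print(cv2.contourArea(c),np.mean(b,0).round(3),b)
cv2.imwrite("pics/w9.png",f["img"])
E
```

```text
t 29.4667 tcp [ 0.6082 -0.1724  0.2147] q [ 34.1  23.6 -28.   93.7  12.   65.9   3.5] F [-0.8  1.  -1.5] face xyz [ 0.0827 -0.3559  0.0616] open 0.4
2089.5 [ 0.806 -0.111  0.01 ] [[0.766, -0.114, 0.01], [0.802, -0.072, 0.01], [0.846, -0.107, 0.01], [0.811, -0.152, 0.01]]
4024.0 [ 0.792 -0.252  0.01 ] [[0.726, -0.234, 0.01], [0.806, -0.187, 0.01], [0.859, -0.266, 0.01], [0.775, -0.319, 0.01]]
12359.5 [ 0.583 -0.173  0.01 ] [[0.525, -0.095, 0.01], [0.643, -0.094, 0.01], [0.65, -0.251, 0.01], [0.513, -0.252, 0.01]]
```

View pics/w9.png

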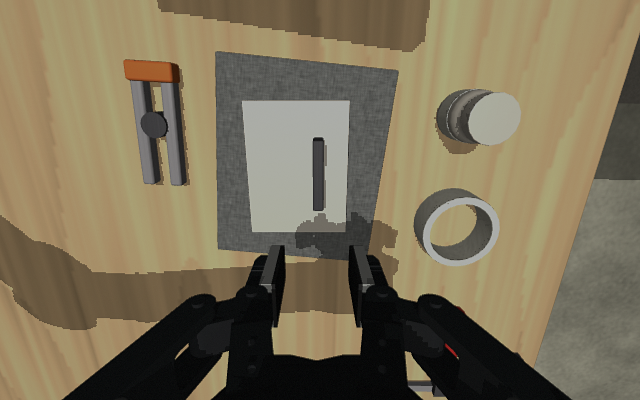

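The panel lies flat, handle up, at about (0.583, -0.173), which is near the pad's centre of (0.586, -0.173). The clamp, jar and tape look undisturbed.

```bash
python3 -c "
from bench import ctrl;print(ctrl.sign_off())"
```

```text
the job is handed in; nothing more can be done
None
```

The job is handed in (no verdict came back): the red vent knob is at its stop, both turn buttons are aside, and the white panel lies handle up within about 5 mm of the pad's centre, with the tape roll, jar and clamp left where they were.

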